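# Draw the far case's bolt with the hooked rod

### The arm

A 6-joint arm with a two-finger parallel gripper is mounted at the origin on the work surface. World frame = base frame: x ahead of the robot, y to its left, z up, the work surface at z = 0. Lengths are in m, angles in degrees, forces in N, time in s.
With the tool pointing down it reaches from about 0.325 to 0.775 m from the base axis. Payload 5.5 kg.
Tool frame: the origin (TCP) lies midway between the tips of the shut fingers; the grasp point (between the pads) lies 19 mm behind it; z points along the fingers, y is the direction in which the jaws open and shut (so a half turn about z gives the same grasp; the last joint's range is limited). The gripper opens to 85 mm and grips with 20 to 120 N. Pads are 22 mm wide; open, the fingers measure 114 mm over their backs; the gripper's body (76 mm by 85 mm) begins 54 mm behind the grasp point. The pads swing forward as they close: fully open they stand 13 mm farther back than shut.
Start: joints at [60.693, 5.22, 70.514, -0, 104.267, -3.249], TCP at [0.264, 0.539, 0.231] pointing down, gripper open.
Joint ranges: [-164.24, 164.24], [-49.07, 125.15], [9.68, 141.18], [-86.29, 266.29], [3.28, 154.24], [-151.56, 151.56]. Speed limits (degrees/s): [147.25, 147.25, 172.46, 180, 180, 180].

### API

Orientations are given as a 3x3 rotation matrix whose columns are the frame's x, y, z axes.
In Python, from station import * gives the robot as it stands. The module is installed in compiled form; this text tells all that it offers. Calls block until the motion is done:
- goto(position, orientation): joint-space move of the TCP to a pose.
- movel(position, frame=None, velocity=0.15, guard=None): straight line of the TCP; frame=None keeps the orientation; velocity is the mean speed in m/s. With guard (N) it stops when the force on the tool has changed by that much, and returns True; else False.
- set_joints(angles): joint-space move.
- gripper_to(opening, newtons=None): finger opening in m; newtons is the grip in N (None keeps the last); returns when the fingers have stopped.
- wait(seconds).
- ik(position, orientation): joint angles nearest the present ones, or None.
- camera(name): name is "scene" or "top" or "wrist"; returns a dict with "image" (400x640x3 uint8, blue, green, red), "depth" (400x640 float32, m along the optical axis (not along the pixel's ray), 0 where there is no reading), "fx", "fy", "cx", "cy" (pixels), "rvec" (rotation vector, rad) and "tvec" (3), from world to camera coordinates, as OpenCV has them. Camera axes: x right, y down, z forward; pixel columns grow to the right and rows downward; lengths in m; the calibration is good to about 2 mm. The wrist camera is an equidistant fisheye: a pixel r from the principal point sees the ray r / f radians off the axis. A picture is of the moment at which its call begins.
A pose or a line that the arm cannot do raises PlanningError and nothing moves.
- finish_job(): hands the job in, once; it reports no verdict.
Readings, each from a call of its own:
- current_time_s(): time.
- current_q(): joint angles.
- current_joint_vel(): joint speeds.
- current_joint_torque(): joint torques, N m.
- current_tcp_pos(): TCP position.
- current_orientation(): TCP orientation.
- current_wrist_force(): force on the tool from outside, world axes, zero at the start.
- current_torque(): the same for the moment, N m.
- current_width(): finger opening in m.
Only numpy, scipy, OpenCV 4.12 (cv2) and the standard library are available. Lean on these libraries where they do the work, as an engineer would, in place of code of your own. Each camera call takes 0.05 s, during which the arm holds its last target. There are 200 camera calls.

### The job

Pick up the hooked rod with the orange handle and use its hook, never the gripper itself, to draw the bolt with the blue tab fully open, towards you. Then stand the rod upright on the bench again and let go. Leave the yellow bolt and the black straight rod where they are.

Things in the scene. Friction and masses are not known exactly. Their poses are not given: they have to be found in the camera images.
- hook_rod: Loose 0.25 kg rod standing on its orange handle. Origin: underside of the handle at its balance point (within 20 mm); x along the rod to the hook, z up. Handle: block x -100 to 60 mm, 30 mm wide (y), 55 mm tall; pinch across y at the origin. Steel shaft 8 mm thick at z 45 mm, out to x 320 mm; there it bends straight down: the hook, an 8 mm pin with its tip at z 2 mm.
- blue_bar_end (a point): Middle of the near end, top face, of the blue-tabbed bolt's flat bar, 78 mm above the bench, on one of two fixed white cases (180 mm square, lid 70 mm high; may be swapped). x points along the bar, away from the robot. 65 mm along +x stands the blue tab: 6 mm thick (x), 46 wide (y), 37 tall. Behind it only the bar, clear for 65 mm; then a keeper 10 mm higher. Opens along -x.
- blue_bolt (a joint): How far the blue bolt is drawn, in m: 0 shut, 0.055 fully open at its stop, positive towards the robot (-x of the bar end). It slides with about 3 N of friction and stays where it is left.
- yellow_bar_end (a point): The same point on the bar of the other case's bolt, which has a yellow tab and is otherwise equal. To be left alone.
- straight_rod: Bystander: a rod like the hooked one (same origin, axes, handle, shaft) but with a black handle and a straight end without hook. It stands 150 to 290 mm (origins) from the hooked rod, roughly parallel, nearer to or farther from the robot. Leave it alone.

How it is judged:
By the outcome, as a careful person would: the job done as asked, in the order asked, and still so for the second after the job is handed in, with the robot touching nothing.
It also fails if it takes over 58 s, if anything falls off the work surface, if the arm or the gripper's body presses on something with over 40 N, if the wrist force passes 120 N, or if a joint passes its speed limit or range.

## Working session

There is one attempt and no reset: what is moved stays moved. The work goes in short steps, each a Python script; the robot and the scene stay as the last script left them, time stands still between calls to the robot, and variables do not carry over. Pictures are saved under pics/ and viewed, about 8 in all and at most 12, crops included, and the job is handed in when it is done.

```bash
mkdir -p pics
cat > h.py <<'E'
import numpy as np, cv2
from station import *
def shot(name,fn=None):
    c=camera(name)
    if fn: cv2.imwrite('pics/'+fn,c['image'])
    c['R']=cv2.Rodrigues(np.array(c['rvec'],float))[0]; c['t']=np.array(c['tvec'],float).ravel()
    return c
def pts(c):
    "world points of depth image, pinhole"
    v,u=np.mgrid[:400,:640]; d=c['depth']
    P=np.stack([(u-c['cx'])/c['fx']*d,(v-c['cy'])/c['fy']*d,d],-1)
    return (P-c['t'])@c['R']
def ray(c,u,v,z,fish=False):
    x=(u-c['cx'])/c['fx'];y=(v-c['cy'])/c['fy']
    if fish:
        r=np.hypot(x,y)+1e-12; d=np.array([np.sin(r)*x/r,np.sin(r)*y/r,np.cos(r)])
    else: d=np.array([x,y,1])
    o=-c['R'].T@c['t']; d=c['R'].T@d
    return o+d*(z-o[2])/d[2]
def proj(c,p):
    q=c['R']@np.array(p)+c['t']; return c['fx']*q[0]/q[2]+c['cx'],c['fy']*q[1]/q[2]+c['cy']
E
python3 - <<'E'
from h import *
a=shot('top','top0.png');b=shot('scene','scene0.png')
for c in(a,b): print(-c['R'].T@c['t'],c['R'][2],c['fx'])
cv2.imwrite('pics/both0.png',cv2.resize(np.vstack([a['image'],b['image']]),(480,600)) )
E
```

```text
[ 0.55334424 -0.031044    0.77706517] [ 0.09112442 -0.01173147 -0.99577041] 391.7819317907389
[ 1.38718252 -0.49828963  0.84929406] [-0.64991269  0.40605403 -0.64244347] 488.68004220365515
```

View pics/top0.png

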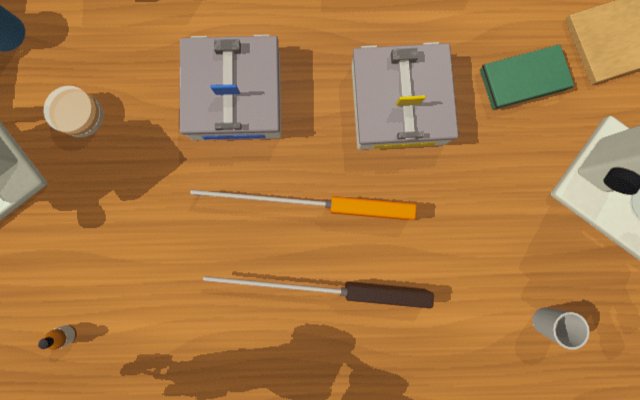

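View pics/scene0.png

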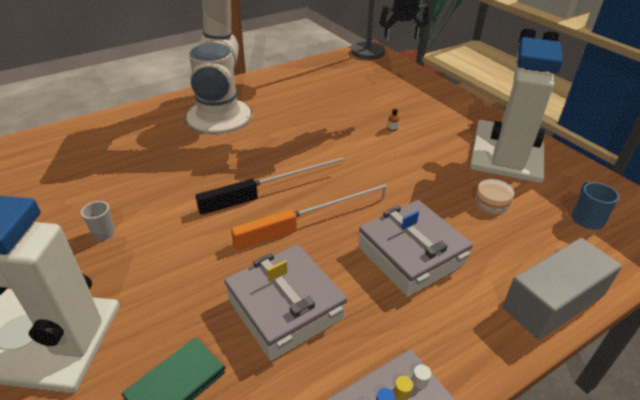

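Top view: blue case at (230,88), with its tab at (225,90). Orange handle centred at (373,208), hook end at (192,192). The black rod is below (nearer the robot) and the yellow case is to the right. The scene view agrees, with the hook at (385,190).

```bash
cat > m.py <<'E'
from h import *
def mask(c,lo,hi): return cv2.inRange(cv2.cvtColor(c['image'],cv2.COLOR_BGR2HSV),lo,hi)>0
def rect(P): 
    r=cv2.minAreaRect((P[:,:2]*1000).astype(np.float32)); return r, cv2.boxPoints(r).round(1).tolist()
def line(P):
    vx,vy,x,y=cv2.fitLine((P[:,:2]*1000).astype(np.float32),cv2.DIST_HUBER,0,.01,.01).ravel(); return vx,vy,x,y
COL=dict(orange=((8,200,150),(18,255,255)),blue=((105,150,80),(120,255,255)),yellow=((24,150,100),(32,255,255)))
E
python3 - <<'E'
from m import *
for n in('top','scene'):
    c=shot(n);W=pts(c)
    ok=c['depth']>0
    near=(W[...,0]>.3)&(W[...,0]<.95)&(abs(W[...,1])<.35)&ok
    print('==',n)
    m=mask(c,*COL['orange'])&near; z=W[...,2][m]
    print('orange n',m.sum(),'z pct',np.percentile(z,[2,50,90,98]).round(4))
    T=W[m&(W[...,2]>.048)];print(' top face',len(T),rect(T))
    for k in('blue','yellow'):
        m=mask(c,*COL[k])&near&(W[...,2]>.074)&(W[...,2]<.13);T=W[m]
        if len(T): print(k,len(T),'z',np.percentile(T[:,2],[2,50,98]).round(4),rect(T[T[:,2]>.1]) if (T[:,2]>.1).sum()>4 else '')
    # whitish bars / shaft
    hsv=cv2.cvtColor(c['image'],cv2.COLOR_BGR2HSV); g=(hsv[...,1]<60)&near
    s=g&(hsv[...,2]>110)&(W[...,2]>.025)&(W[...,2]<.06)&(W[...,0]<.65)
    if n=='top': s[:170]=0;s[230:]=0
    T=W[s];print('shaft',len(T),np.percentile(T[:,2],[5,50,95]).round(3) if len(T) else'')
    if len(T)>5: print(rect(T),line(T))
    if n=='top':
        for nm,(u0,u1) in dict(blue=(180,280),yellow=(352,458)).items():
            lid=g&(abs(W[...,2]-.07)<.005);lid[:,:u0]=0;lid[:,u1:]=0;lid[150:]=0
            print(nm,'lid',lid.sum(),np.median(W[...,2][lid]),rect(W[lid]))
            b=(hsv[...,1]<45)&(hsv[...,2]>170)&(W[...,2]>.073)&(W[...,2]<.083);b[:,:u0+20]=0;b[:,u1-20:]=0;b[150:]=0
            T=W[b];print('  bar',len(T),np.median(T[:,2]) if len(T) else '',rect(T) if len(T) else '',line(T) if len(T) else '')
c=cv2.imread('pics/top0.png');d=cv2.imread('pics/scene0.png')
cv2.imwrite('pics/crop1.png',np.hstack([cv2.resize(c[20:160,170:290],None,fx=4,fy=4,interpolation=2)[:520],cv2.resize(d[180:310,345:425],None,fx=4,fy=4,interpolation=2)]))
E
```

```text
== top
orange n 535 z pct [-0.0006  0.0526  0.0549  0.0562]
 top face 410 (((598.4146118164062, -137.61575317382812), (159.7624969482422, 29.837913513183594), 83.79698944091797), [[575.0, -215.39999389648438], [604.5999755859375, -218.60000610351562], [621.9000244140625, -59.79999923706055], [592.2000122070312, -56.599998474121094]])
blue 67 z [0.1079 0.1137 0.1166] (((810.3080444335938, 126.97257995605469), (4.216082572937012, 41.73301315307617), 1.9623758792877197), [[807.5, 147.8000030517578], [808.9000244140625, 106.0], [813.0999755859375, 106.19999694824219], [811.7000122070312, 147.89999389648438]])
yellow 102 z [0.089  0.1132 0.1162] (((785.4249267578125, -201.5331573486328), (4.8887038230896, 43.47677993774414), 1.1295818090438843), [[782.5999755859375, -179.8000030517578], [783.4000244140625, -223.3000030517578], [788.2999877929688, -223.1999969482422], [787.4000244140625, -179.8000030517578]])
shaft 529 [0.046 0.048 0.051]
(((620.722412109375, 72.27139282226562), (260.48297119140625, 8.299200057983398), 83.66519165039062), [[602.2000122070312, -56.70000076293945], [610.5, -
[... 1800 characters left out ...]
11], [600.7000122070312, -64.0999984741211]])
blue 134 z [0.0827 0.0986 0.1143] (((815.7198486328125, 125.69783020019531), (4.526137351989746, 39.99114227294922), 0.9661402106285095), [[813.0999755859375, 145.6999969482422], [813.7999877929688, 105.69999694824219], [818.2999877929688, 105.69999694824219], [817.5999755859375, 145.6999969482422]])
shaft 335 [0.043 0.047 0.05 ]
(((543.36669921875, 61.32886505126953), (289.3663330078125, 168.91285705566406), 84.46480560302734), [[445.29998779296875, -74.5], [613.5, -90.80000305175781], [641.4000244140625, 197.1999969482422], [473.29998779296875, 213.5]]) (np.float32(0.7498351), np.float32(0.6616248), np.float32(549.74896), np.float32(54.312435))
```

View pics/crop1.png

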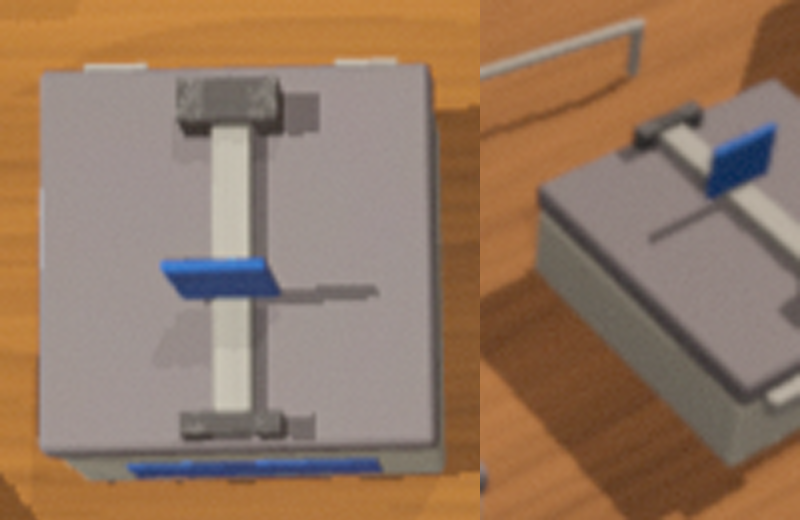

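```bash
cat >> h.py <<'E'
def ori(yaw,s=1):
    "rod x at yaw deg; tool x = s*rod x, z down"
    a=np.radians(yaw); x=s*np.array([np.cos(a),np.sin(a),0]); z=np.array([0,0,-1.]); return np.stack([x,np.cross(z,x),z],1)
O0=np.array([.602,-.118]); YAW0=83.8
E
python3 - <<'E'
from h import *
print(current_orientation().round(2) if hasattr(current_orientation(),'round') else current_orientation())
for s in(1,-1):
    for p,y in(((*O0,.2),YAW0),((*O0,.015),YAW0),((.525,.128,.2),0),((.525,.128,.1),0),((.44,.128,.1),0)):
        q=ik(p,ori(y,s)); print(s,p,None if q is None else np.round(q,1))
print(current_time_s())
E
```

```text
[[-0.9   0.44 -0.  ]
 [ 0.44  0.9  -0.  ]
 [ 0.   -0.   -1.  ]]
1 (np.float64(0.602), np.float64(-0.118), 0.2) [-14.3   7.1  71.7  -0.  101.2  -8.1]
1 (np.float64(0.602), np.float64(-0.118), 0.015) [-14.3  11.   86.4  -0.   82.7  -8.1]
1 (0.525, 0.128, 0.2) [ 10.1  -4.2  83.2  -0.  101.  100.1]
1 (0.525, 0.128, 0.1) [ 10.1  -3.2  92.3  -0.   90.9 100.1]
1 (0.44, 0.128, 0.1) [ 12.  -16.4 104.   -0.   92.3 102. ]
-1 (np.float64(0.602), np.float64(-0.118), 0.2) None
-1 (np.float64(0.602), np.float64(-0.118), 0.015) None
-1 (0.525, 0.128, 0.2) [ 10.1  -4.2  83.2  -0.  101.  -79.9]
-1 (0.525, 0.128, 0.1) [ 10.1  -3.2  92.3  -0.   90.9 -79.9]
-1 (0.44, 0.128, 0.1) [ 12.  -16.4 104.   -0.   92.3 -78. ]
0.2
```

```bash
cat > look.py <<'E'
from m import *
def held(c):
    "orange top-face rect and shaft/hook grey points near expected, from depth"
    W=pts(c); ok=c['depth']>0; tz=current_tcp_pos()[2]
    m=mask(c,*COL['orange'])&ok&(W[...,2]>tz-.04); T=W[m]
    print(' orange',len(T),np.percentile(T[:,2],[2,50,98]).round(4),rect(T[T[:,2]>np.percentile(T[:,2],98)-.01]))
    return W
E
python3 - <<'E'
from look import *
gripper_to(.085)
goto((*O0,.15),ori(YAW0))
print(current_time_s())
print(movel((*O0,.015),velocity=.12,guard=15),current_tcp_pos())
gripper_to(.0,80); print('w',current_width(),current_wrist_force())
movel((*O0,.17),velocity=.12); print('w',current_width(),current_wrist_force(),current_time_s())
p=(.525,.128,.17); goto(p,ori(0)); print(current_time_s(),current_tcp_pos())
c=shot('top','top2.png'); d=shot('scene','scene2.png')
# predicted tip: rod z0 = .17-.015
tip=(.525+.320,.128,.157)
for x in(c,d): print(proj(x,tip),proj(x,(tip[0],tip[1],.198)))
cv2.imwrite('pics/both2.png',np.vstack([c['image'][:300],d['image'][100:400]]))
E
```

```text
3.0417
False [ 0.60272052 -0.11816348  0.01623521]
w 0.029139748656583076 [-1.17442951  0.54922237  0.76382102]
w 0.02939819813654356 [ 0.23277683 -0.12559232 -2.43505458] 6.3083
7.9583 [0.52512194 0.1276773  0.16987223]
(np.float64(216.275125364541), np.float64(55.85902320290802)) (np.float64(209.47506246772747), np.float64(43.85185738256567))
(np.float64(423.9331878521272), np.float64(207.3518569382548)) (np.float64(426.90303097815746), np.float64(192.64700865330275))
```

View pics/both2.png

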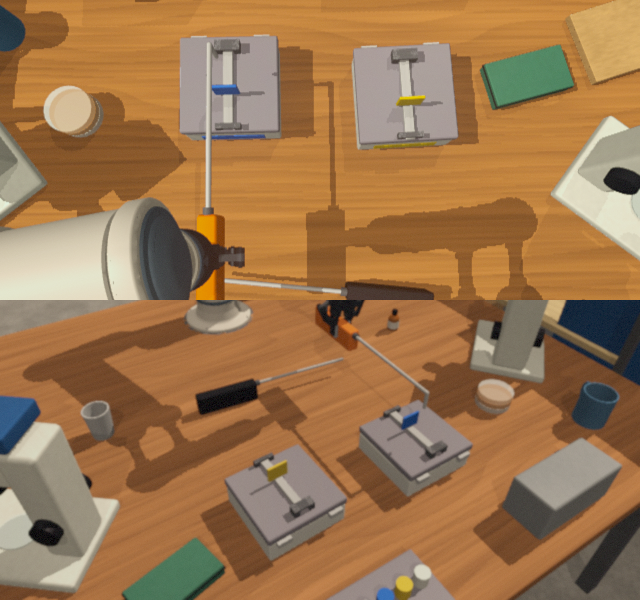

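The shaft end is at (209,43) in the top view, against a predicted (209,44). In the scene view it is at (427,391 stacked), against a predicted (427,393). The grasp is as planned. I'll measure shaft height and line, then the hook tip, and descend behind the tab.

```bash
cat > shaft.py <<'E'
from look import *
def shaft(n,y=.128,z=.2,x0=.62,x1=.86):
    c=shot(n);W=pts(c)
    m=(c['depth']>0)&(abs(W[...,1]-y)<.03)&(abs(W[...,2]-z)<.02)&(W[...,0]>x0)&(W[...,0]<x1)
    T=W[m]; a=np.polyfit(T[:,0],T[:,2],1);b=np.polyfit(T[:,0],T[:,1],1)
    low=(c['depth']>0)&(abs(W[...,1]-y)<.03)&(W[...,2]>z-.045)&(W[...,2]<z-.008)&(W[...,0]>x0+.1)&(W[...,0]<.9)&(W[...,2]>.122)
    L=W[low]
    print(n,len(T),'xmax',np.percentile(T[:,0],99.5).round(4),'z@.65,.84',np.polyval(a,[.65,.84]).round(4),'y',np.polyval(b,[.65,.84]).round(4),
      'pin',len(L),L.mean(0).round(4) if len(L) else '',L[:,2].min().round(4) if len(L) else '')
E
python3 - <<'E'
from shaft import *
shaft('top');shaft('scene')
E
```

```text
top 828 xmax 0.8448 z@.65,.84 [0.2023 0.2009] y [0.1272 0.1272] pin 48 [0.8418 0.1263 0.1744] 0.1597
scene 327 xmax 0.8497 z@.65,.84 [0.2021 0.1985] y [0.1248 0.1249] pin 48 [0.8469 0.1246 0.1755] 0.157
```

Run:
```python
from shaft import *
print(movel((.527,.128,.100),velocity=.06,guard=6),current_tcp_pos(),current_wrist_force())
shaft('scene',z=.13); shot('scene','scene3.png'); shot('top','top3.png')
print(current_time_s())
a=cv2.imread('pics/scene3.png')[150:300,320:480];b=cv2.imread('pics/top3.png')[20:170,160:320]
cv2.imwrite('pics/c3.png',cv2.resize(np.hstack([a,b]),None,fx=2.5,fy=2.5,interpolation=2))
```

```text
False [0.52732087 0.12805508 0.10064839] [-0.58886406  0.27213576 -3.14375273]
scene 352 xmax 0.8518 z@.65,.84 [0.1333 0.1257] y [0.1257 0.1243] pin 0  
9.625
```

View pics/c3.png

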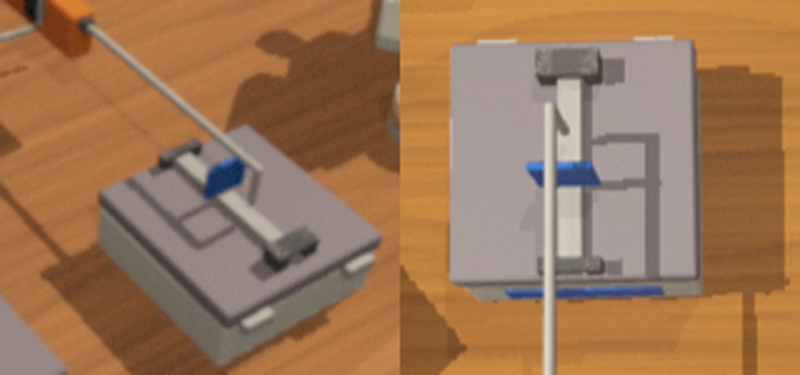

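The hook hangs behind the blue tab. In the right-hand crop its tip is at about (565,132), over the bar and between tab and keeper. Now I'll pull.

Run:
```python
from shaft import *
g=movel((.435,.128,.100),velocity=.04,guard=15)
print(g,current_tcp_pos(),current_wrist_force(),current_width(),current_time_s())
c=shot('scene','scene4.png');W=pts(c)
def tab(c):
    W=pts(c);m=mask(c,*COL['blue'])&(c['depth']>0)&(W[...,2]>.1)&(W[...,2]<.125)&(abs(W[...,0]-.78)<.1)&(abs(W[...,1]-.127)<.05);return rect(W[m])[0]
print(tab(c)); d=shot('top','top4.png');print(tab(d))
cv2.imwrite('pics/c4.png',cv2.resize(np.hstack([c['image'][150:300,320:480],d['image'][20:170,160:320]]),None,fx=2.5,fy=2.5,interpolation=2))
```

```text
True [0.44719933 0.12784235 0.09987107] [ 3.07844421  0.40567217 -2.35518587] 0.029042370775184595 11.4083
((763.3536987304688, 123.24992370605469), (38.65302658081055, 3.789193868637085), 87.93444061279297)
((758.6160278320312, 126.79060363769531), (4.766639709472656, 41.94853210449219), 2.138353109359741)
```

View pics/c4.png

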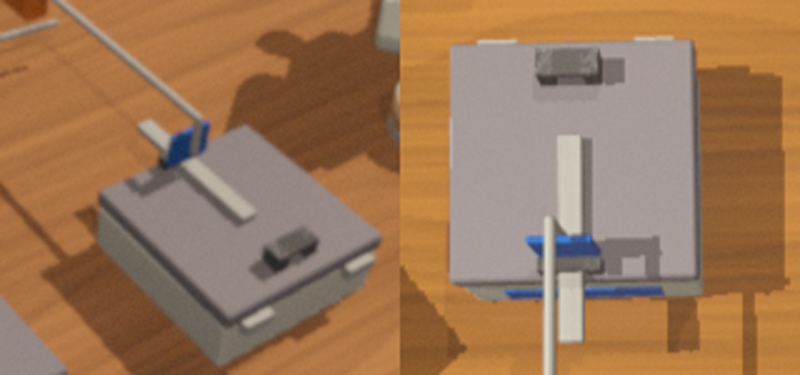

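The bolt is drawn about 52 mm and the guard tripped. I'll pull again slowly with a higher guard to make sure it's at its stop.

Run:
```python
from shaft import *
def tab(c):
    W=pts(c);m=mask(c,*COL['blue'])&(c['depth']>0)&(W[...,2]>.1)&(W[...,2]<.125)&(abs(W[...,0]-.78)<.1)&(abs(W[...,1]-.127)<.05);return rect(W[m])[0]
for gd in (20,25):
    p=current_tcp_pos(); g=movel((p[0]-.012,.128,.100),velocity=.015,guard=gd)
    print(g,current_tcp_pos(),current_wrist_force(),current_time_s())
    print([tab(shot(n))[0] for n in('scene','top') for k in range(2)])
```

```text
True [0.44721574 0.12771065 0.09974889] [ 2.83742855  0.02377779 -1.69016741] 11.9167
[(764.2462768554688, 122.54727172851562), (763.23779296875, 122.29710388183594), (758.185302734375, 126.7493667602539), (758.6644897460938, 126.95767211914062)]
True [0.44727511 0.12761201 0.10019012] [ 4.46404117  0.25474798 -1.53103504] 12.5583
[(763.0997314453125, 123.05716705322266), (762.74560546875, 123.71238708496094), (758.2080078125, 126.57855224609375), (758.4937133789062, 126.8002700805664)]
```

Run:
```python
from shaft import *
c=shot('top');s=shot('scene');print(ray(c,228,156.8,.078))
def prof(img,r0,r1,c0,c1):
    # blue-ness centroid along rows for top back edge: half-max crossing upsampled
    i=img.astype(float);b=(i[...,0]-i[...,2])[r0:r1,c0:c1]
    return b
for n,col,cam in(('top0.png',(232,240),c),('top3.png',(222,240),c),('top4.png',(226,240),c)):
    b=prof(cv2.imread('pics/'+n),60,130,232,238).mean(1); k=np.where(b>60)[0]; 
    def cross(k0,k1): return 60+k0+(60-b[k0])/(b[k1]-b[k0])
    t=cross(k[0]-1,k[0]);e=cross(k[-1],k[-1]+1)
    print(n,'rows',round(t,2),round(e,2),'back-top x',ray(c,235,t,.115)[0].round(4),'front-bottom x',ray(c,235,e,.078)[0].round(4))
W=pts(c);
# guides
g=(W[...,2]>.083)&(W[...,2]<.1)&(abs(W[...,1]-.128)<.03)&(W[...,0]>.72)&(W[...,0]<.95)
for lo,hi in((.72,.80),(.85,.95)):
    T=W[g&(W[...,0]>lo)&(W[...,0]<hi)&~mask(c,*COL['blue'])]; print(len(T),rect(T)[0],T[:,2].mean()) if len(T) else 0
print(current_time_s())
```

```text
[0.69268632 0.12609244 0.078     ]
top0.png rows 84.49 87.65 back-top x 0.8126 front-bottom x 0.8211
top3.png rows 84.88 92.11 back-top x 0.8119 front-bottom x 0.8127
top4.png rows 114.06 117.0 back-top x 0.7599 front-bottom x 0.766
140 ((751.8624267578125, 125.98650360107422), (14.468563079833984, 45.3371696472168), 3.3046107292175293) 0.08794008095183153
302 ((899.91552734375, 127.75187683105469), (45.89799118041992, 21.53835678100586), 88.67655944824219) 0.08712421318471507
12.8583
```

Run:
```python
from shaft import *
def tab(c):
    W=pts(c);m=mask(c,*COL['blue'])&(c['depth']>0)&(W[...,2]>.1)&(W[...,2]<.125)&(abs(W[...,0]-.78)<.1)&(abs(W[...,1]-.127)<.05);return rect(W[m])[0]
for k in range(3):
    p=current_tcp_pos(); movel((.4472-.0015*(k+1),.128,.100),velocity=.01)
    f=current_wrist_force(); print(current_tcp_pos(),f,tab(shot('top'))[0][0],tab(shot('scene'))[0][0],current_time_s())
    if np.hypot(*f[:2])>35: break
```

```text
[0.44716921 0.12784387 0.10034016] [10.43168624  0.13108834 -4.21695709] 758.2543334960938 762.9259033203125 13.275
[0.44707332 0.12780692 0.10069004] [18.29228082 -0.09456956 -5.03253432] 757.8599853515625 762.7196044921875 13.675
[0.44703781 0.12776914 0.10103301] [25.6583441   0.15568232 -7.6663874 ] 757.8677978515625 762.6968383789062 14.075
```

The stop is confirmed: the force climbs from 10 to 26 N and nothing moves. Now I'll back off, lift clear and put the rod back at its old place.

Run:
```python
from shaft import *
movel((.467,.128,.100),velocity=.06)
movel((.467,.128,.19),velocity=.12)
goto((*O0,.15),ori(YAW0)); print(current_time_s(),current_tcp_pos())
movel((*O0,.03),velocity=.12)
print(movel((*O0,.0155),velocity=.02,guard=6),current_tcp_pos(),current_wrist_force())
gripper_to(.085); wait(.3)
movel((*O0,.15),velocity=.12); 
q=[60.693,5.22,70.514,0,104.267,-3.249]; set_joints(q); print(current_time_s(),current_width(),current_wrist_force())
c=shot('top','top5.png'); s=shot('scene','scene5.png')
for n,x in(('top',c),('scene',s)):
    W=pts(x);near=(x['depth']>0)&(abs(W[...,1])<.35)&(W[...,0]>.3)&(W[...,0]<.95)
    m=mask(x,*COL['orange'])&near&(W[...,2]>.02);T=W[m];print(n,np.percentile(T[:,2],[50,98]),rect(T[T[:,2]>.048])[0])
    for k in('blue','yellow'):
        T=W[mask(x,*COL[k])&near&(W[...,2]>.1)&(W[...,2]<.125)]; print(k,rect(T)[0] if len(T)>4 else len(T))
    sh=near&(W[...,2]>.03)&(W[...,2]<.06)&(W[...,1]>-.04)&(W[...,1]<.21)&(W[...,0]>.59)&(W[...,0]<.65);T=W[sh];print('shaft',len(T),np.polyval(np.polyfit(T[:,1],T[:,2],1),[0,.2]))
a=cv2.imread('pics/top0.png'); print('black rod diff',cv2.absdiff(a,c['image'])[260:310,195:440].mean(),'yellow',cv2.absdiff(a,c['image'])[40:150,350:460].mean())
cv2.imwrite('pics/both5.png',np.vstack([c['image'][:310],s['image'][110:]]))
```

```text
17.2083 [ 0.60190855 -0.11749983  0.14981928]
False [ 0.60202566 -0.11798015  0.01544121] [ 0.26661792 -0.86518239 -2.60138617]
24.0167 0.08515532843278857 [ 0.11270237  0.62549763 -0.05996712]
top [0.05285583 0.05640114] ((599.0243530273438, -137.59249877929688), (159.600830078125, 29.725364685058594), 83.83889770507812)
blue ((757.839111328125, 126.71483612060547), (4.705114364624023, 41.783103942871094), 1.2042287588119507)
yellow ((785.4229125976562, -201.15565490722656), (4.525067329406738, 43.534454345703125), 1.8634968996047974)
shaft 557 [0.04770709 0.04757394]
scene [0.05279628 0.05668506] ((604.5111694335938, -140.78871154785156), (154.4082794189453, 28.650726318359375), 83.02050018310547)
blue ((763.851318359375, 122.91169738769531), (4.548830032348633, 40.262142181396484), 2.110391855239868)
yellow 1
shaft 282 [0.04679848 0.04512786]
black rod diff 1.6886802721088436 yellow 1.2837465564738293
```

View pics/both5.png

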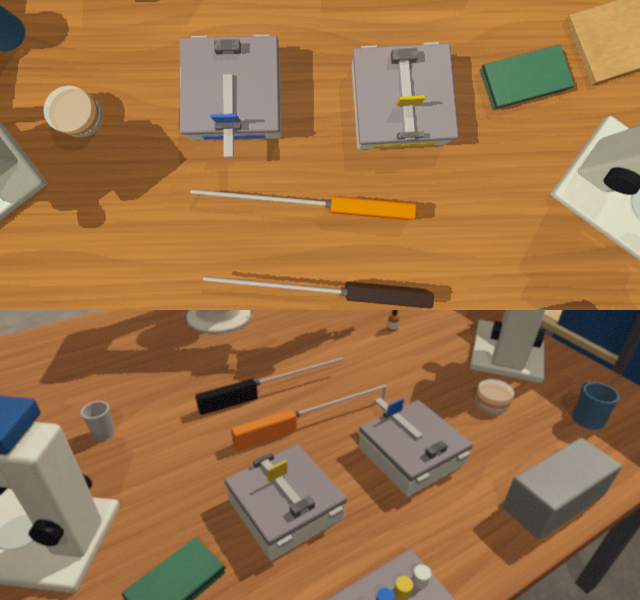

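The final picture shows the rod standing at its old place, with the handle at (373,208) and the hook at (192,192). The blue bolt is drawn, its tab at (225,118), and the yellow bolt and black rod are unchanged.

```bash
python3 -c "
from station import *
finish_job()"
```

```text
the job is handed in; nothing more can be done
```

I gripped the hooked rod by its orange handle and lowered the hook behind the blue tab. I drew the bolt to its stop, stood the rod back where it came from, let go and handed the job in at about 24 s.

Last checks:
- **Blue bolt:** The camera put the tab's travel at 52–53 mm, 2–3 mm under the nominal 55 mm. A repeat pull ran up against a hard stop: the force rose from 10 to 26 N with no movement, so I take the bolt as fully open.
- **Hooked rod:** It stands level, within about 1 mm of its original pose, and the gripper is clear of it.
- **Yellow bolt and black rod:** The yellow tab measures the same as at the start, and the top picture shows no visible change around the black rod.

No check failed, and the travel figure was the only one that disagreed with the task description.

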